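Clamp the steel sample tube on the mixer

ROBOT

A 6-joint arm with a two-finger parallel gripper is mounted at the origin on a cart in front of the work surface, level with it; the furniture and walls round the work are solid. World frame = base frame: x ahead of the robot, y to its left, z up, the work surface at z = 0. Lengths are in mm, angles in rad, forces in N, time in s.
With the tool pointing down it reaches from about 150 to 775 mm from the base axis. Payload 6.1 kg.
Tool frame: the origin (TCP) lies at the very end of the fingers, on their centre line; the grasp point (between the pads) lies 19 mm behind it; z points along the fingers, y is the line along which they close (so a half turn about z gives the same grasp; the last joint's range is limited). The gripper opens to 85 mm and grips with 20 to 120 N. Pads are 22 mm wide; open, the fingers measure 114 mm over their backs; the gripper's body (76 mm by 85 mm) begins 54 mm behind the grasp point. The pads swing forward as they close: fully open they stand 13 mm farther back than shut.
Start: joints at [-1.215, 0.126, -0.04, 1.405, 0, 1.571], TCP at [182.871, -492.104, 231.295] pointing down, gripper open.
Joint ranges: [-2.72, 2.72], [-0.95, 1.95], [-1.27, 1.35], [-1.78, 2.02], [-1.46, 1.47], [-3.14, 3.14]. Speed limits (rad/s): [2.39, 2.39, 3.01, 3.14, 3.14, 3.14].

INTERFACE

Orientations are given as a unit quaternion [x, y, z, w].
In Python, from workcell import arm gives the robot as it stands.
- The arm moves only by the shell command python3 -m inch 'ROWS'. ROWS is JSON, a list that holds one entry, the list of rows, each a list of 7 numbers: the turn, a rotation vector about the tool's x, y, z in degrees, then the shift along the tool's x, y, z in mm, then the gripper command: -1 is fully open, 1 is shut, values between are in proportion. In form: [[[wx, wy, wz, dx, dy, dz, fingers], ...]]. A call has 1 to 20 rows; each row is the pose to reach, as a shift and turn from the pose commanded when the call began, along the tool's axes at that moment; what a row does not reach only later rows make up. A row lasts 1/12 s, in which the tool goes at most 41.7 mm and 7.16 degrees, less where a joint would pass 70% of its speed; a pose out of reach is approached as far as the arm can. A call with a gripper value outside its range is refused whole. The fingers move at their own pace and stop on an object; the grip force is fixed at half the most. Time passes only in rows, so rows that repeat a pose let the fingers close. It gives the time, the measured TCP pose, the force, the opening and the grip force at its end, in the units of the state.
- arm.observe(): the state, without advancing time (a new reading comes with each control period).
- arm.grab_frame(name): name is "side" or "top" or "wrist"; returns a dict with "frame" (384x512x3 uint8, red, green, blue), "fovy" (degrees; the focal length in pixels is half the picture's height over the tangent of half this angle, whatever the lens; pixels are square), "cx", "cy" (the principal point, pixels), "R" (3x3) and "t" (3): a world point X has camera coordinates R X + t. Camera axes: x right, y down, z forward; pixel columns grow to the right and rows downward; lengths in mm; the calibration is good to about 2 mm. A picture is of the moment at which its call begins. There is no depth.
- arm.finish_job(): hands the job in; it is judged then, once.
Trained networks look in a picture, given as the dict that the camera call returned (one of the last four; its "shot" number tells which), for a name from the list of things; names that differ only in an ending like _2 or _b are one class to them, and where a whole thing is asked for, a point or a joint stands for the part that bears it (a point fixed in the world has none). Each returns a list of dicts, best first, with "p" (0 to 1); they miss things now and then, are a little off and sometimes report something else, mostly with a low value. They report only what shows in the picture. A call takes as long as a camera call.
- arm.trace(picture, label): "region" (384x512 bool, what is visible of it).
- arm.pinpoint(picture, label): "location" ([x, y, z] in mm, in world coordinates, good to about 4 mm: a listed point, or the origin of a listed thing).
The state is a dict: "clock": time; "qpos": joint angles; "qvel": joint speeds; "joint_torque": joint torques, N m; "tool_pos": TCP position; "tool_rot": TCP orientation; "wrist_force": force on the tool from outside, world axes, zero at the start; "wrist_torque": the same for the moment, N m; "finger_gap": opening from 0.0 (shut) to 1.0 (fully open); "grasp_force": force on a finger pad.
Only numpy, scipy, OpenCV 4.12 (cv2) and the standard library are available. Lean on these libraries where they do the work, as an engineer would, in place of code of your own. Each camera call takes 0.05 s, during which the arm holds its last target. There are 200 camera calls.

TASK

Clamp the steel sample tube on the bench mixer: lay it in the open coupler's lower half, centred lengthwise so that both ends stick out about equally, and let go of it. Then, with the bolt still out of the way, swing the hinged half fully down over the tube, and last swing the bolt fully upright into the slot of the hinged half's ear. Leave the canister, the small carton, the brown vial and the tweezers where they are.

Things in the scene. Friction and masses are not known exactly. Their poses are not given: they have to be found in the camera images.
- tube_mid (a point): Centre of the loose steel sample tube, lying on the bench at the start (axis 13.5 mm up): round bare body 24 mm in diameter, 122 mm long, plus a hexagonal screw cap at each end (27 mm across flats, 14 mm long); 150 mm overall, about 110 g. x = its long axis; both ends alike. Grip the bare body; 40 to 45 mm from the centre keeps the fingers clear of coupler and caps.
- saddle (a point): Where the tube's centre must lie, 46 mm above the bench: axis of the coupler, whose lower half is a self-centring half-round trough (inner radius 13 mm, 30 mm long, lips 6.5 mm below this point) on a fixed white mixer base (90 mm in x, 80 mm in y, top 14 mm up). y = the clamped tube's axis (either way round), +x = hinge side, -x = bolt side, z up.
- clamp_cap (a joint): Angle of the coupler's aluminium hinged half, rad: 0 = fully closed over the tube, 1.57 = upright, opening to the +x side, stop at 1.95. Starts open, at 1.4 to 1.9. The hinge is stiff (0.04 N m): the half stays where it is left and must be swung all the way down.
- cap_hinge (a point): Hinge pin of the hinged half: 24 mm to +x of the coupler's axis, 46 mm above the bench; the pin runs along the saddle's y.
- ear (a point): Middle of the slotted ear, a plate 30 mm wide (along the hinge pin) and 6 mm thick at the free end of the hinged half; a 10 mm wide slot opens at its free edge, 10 mm past this point. In the part's own frame the point is 52 mm to -x of and 8 mm above the hinge pin; closed, it is 54 mm above the bench. Pinch it across its 30 mm width or push it, in an arc about the pin. Axes turn with the part.
- swing_bolt (a joint): Angle of the swing bolt, rad: 0 = upright, fully in the ear's slot (a stop); grows as it swings out and down to the -x side; stop at 1.55, nearly level. Starts swung out, at 1.1 to 1.5. It pivots about an axis along the saddle's y, stiffly (0.025 N m): it stays where it is left.
- bolt_pivot (a point): Pivot pin of the swing bolt: 28 mm to -x of the coupler's axis and 14 mm below it (32 mm above the bench).
- bolt_knob (a point): Centre of the dark ball knob on the end of the swing bolt: 18 mm in diameter, 52 mm from the pivot pin; a round collar nut (16 mm in diameter, 8 mm thick) sits on the 7 mm shank 28.5 to 36.5 mm from the pin. Upright, the ball's centre is 84 mm above the bench and the collar 3.5 mm above the closed ear; a half not fully closed blocks it. Pinch or push the ball. z = along the bolt, away from the pivot.
- canister: Bystander: grey lidded canister, 101x83x73 mm, behind the tube. Origin at the centre of its underside.
- cover_glass_box: Bystander: small blue carton, 46x50x58 mm, behind the tube on the right. Origin at the centre of its underside.
- brown_vial: Bystander: small brown vial with white cap, 23 mm in diameter, 32 mm tall, near the front edge. Origin at the centre of its underside.
- tweezers: Bystander: steel tweezers lying on the bench at the left, 130x16x9 mm. Origin at the centre of its underside.

How it is judged:
By the outcome, as a careful person would: the job done as asked, in the order asked, and still so for the second after the job is handed in, with the robot touching nothing.
It also fails if it takes over 67 s, if anything falls off the work surface, if the arm or the gripper's body presses on something with over 40 N, if the wrist force passes 120 N, or if a joint passes its speed limit or range.

## Working session

There is one attempt and no reset: what is moved stays moved. The work goes in short steps, Python scripts to look and compute and a shell command to move; the robot and the scene stay as the last step left them, time stands still between calls to the robot, and variables do not carry over. Pictures are saved under pics/ and viewed, at most 13 in all, crops included, and the job is handed in when it is done.

```bash
mkdir -p pics; ls; python3 - <<'E'
from workcell import arm
import cv2,numpy as np
s=arm.observe();print(s['clock'],s['tool_pos'],s['tool_rot'])
for n in ["top","side"]:
    p=arm.grab_frame(n);cv2.imwrite(f'pics/{n}0.png',p['frame'][:,:,::-1])
    for l in ["tube_mid","saddle","cap_hinge","ear","bolt_pivot","bolt_knob","canister","cover_glass_box","brown_vial","tweezers"]:
        r=arm.pinpoint(p,l)
        print(n,l,[(np.round(d['location']),round(d['p'],2)) for d in r[:2]])
    R=np.array(p['R']);print(n,np.round(-R.T@np.array(p['t'])),np.round(R,2).tolist(),p['fovy'])
E
```

```text
pics
0.0 [ 182.738463   -491.73927697  230.54165301] [ 9.84217903e-01  1.76959045e-01 -1.37093550e-04 -7.72962792e-04]
top tube_mid [(array([506., 148.,  11.]), 0.81)]
top saddle [(array([504., 284.,  43.]), 0.89)]
top cap_hinge [(array([528., 288.,  46.]), 0.59), (array([670., 181.,   1.]), 0.45)]
top ear [(array([537., 282.,  93.]), 0.4)]
top bolt_pivot [(array([477., 285.,  38.]), 0.47)]
top bolt_knob [(array([426., 290.,  49.]), 0.49), (array([654.,  60.,   4.]), 0.45)]
top canister [(array([671., 179.,   1.]), 0.6)]
top cover_glass_box [(array([650.,  59.,   2.]), 0.93), (array([507., 149.,  16.]), 0.67)]
top brown_vial [(array([369., 244.,  -0.]), 0.61)]
top tweezers [(array([422., 492.,   1.]), 0.45)]
top [ 384.  266. 1314.] [[0.03, -1.0, -0.0], [-0.99, -0.03, -0.1], [0.1, 0.01, -1.0]] 42.49608470152934
side tube_mid [(array([508., 145.,  10.]), 0.68), (array([423., 497.,   2.]), 0.56)]
side saddle [(array([504., 287.,  46.]), 0.67)]
side cap_hinge [(array([526., 286.,  44.]), 0.58)]
side ear [(array([546., 287., 100.]), 0.71)]
side bolt_pivot [(array([472., 286.,  34.]), 0.64)]
side bolt_knob [(array([423., 291.,  50.]), 0.64)]
side canister [(array([670., 178.,   1.]), 0.81)]
side cover_glass_box [(array([650.,  63.,  -1.]), 0.71)]
side brown_vial [(array([368., 240.,   2.]), 0.45)]
side tweezers [(array([423., 498.,   0.]), 0.52)]
side [ 267. 1068.  776.] [[-0.96, -0.3, -0.01], [-0.18, 0.62, -0.77], [0.24, -0.73, -0.64]] 46.045326567310745
```

```bash
python3 - <<'E'
import cv2,numpy as np
a=cv2.imread('pics/top0.png');b=cv2.imread('pics/side0.png')
print(a.shape)
# crop around the work
c=cv2.resize(a[60:300,130:430],None,fx=1.33*1.0,fy=1.33)
cv2.imwrite('pics/v1.png',np.hstack([c,cv2.resize(b[80:340,60:460],(400,c.shape[0]))]))
E
```

```text
(384, 512, 3)
```

View pics/v1.png

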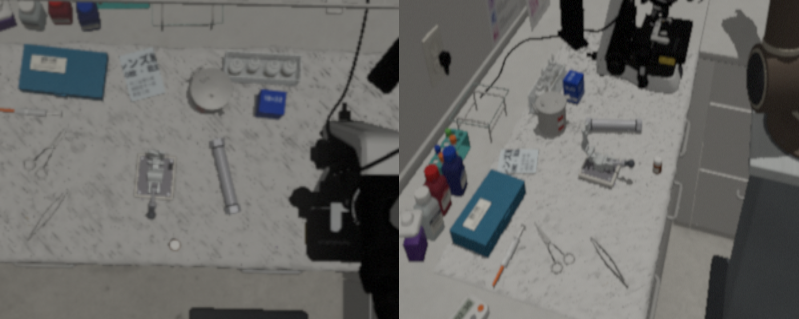

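```bash
cat > h.py <<'E'
from workcell import arm
import cv2,numpy as np
from scipy.spatial.transform import Rotation as Ro
def ray(p,px,z):
    f=p['frame'].shape[0]/2/np.tan(np.radians(p['fovy'])/2)
    R=np.array(p['R']);c=-R.T@np.array(p['t'])
    d=R.T@np.array([(px[0]-p['cx'])/f,(px[1]-p['cy'])/f,1])
    return c+d*(z-c[2])/d[2]
def proj(p,X):
    f=p['frame'].shape[0]/2/np.tan(np.radians(p['fovy'])/2)
    v=np.array(p['R'])@np.array(X)+np.array(p['t']);return v[:2]/v[2]*f+[p['cx'],p['cy']]
def axis(p,l,z):
    r=arm.trace(p,l)
    if not r: print(l,'none');return
    m=r[0]['region'];ys,xs=np.nonzero(m)
    P=np.array([ray(p,(x,y),z)[:2] for x,y in zip(xs,ys)])
    (c,wh,a)=cv2.minAreaRect(P.astype(np.float32))
    e=P-P.mean(0);w,V=np.linalg.eigh(e.T@e);v=V[:,1]
    print(l,round(r[0]['p'],2),len(xs),'mean',P.mean(0).round(1),'rect',np.round(c,1),np.round(wh,1),round(a,1),'axis deg',round(np.degrees(np.arctan2(v[1],v[0])),1))
def rel(target,yaw_y_deg=None):
    "tool-frame shift to world target TCP"
    s=arm.observe();R=Ro.from_quat(s['tool_rot'])
    return R.inv().apply(np.array(target)-s['tool_pos'])
E
python3 - <<'E'
from h import *
for n in ["top","side"]:
    p=arm.grab_frame(n)
    axis(p,"tube_mid",13.5)
    axis(p,"saddle",14); axis(p,"clamp_cap",80);axis(p,"swing_bolt",40)
s=arm.observe();print(Ro.from_quat(s['tool_rot']).as_matrix().round(3))
E
```

```text
tube_mid 0.63 570 mean [510.6 148.7] rect [509.6 149.2] [153.7  31.5] 14.1 axis deg -165.4
saddle 0.88 1143 mean [500.3 286.7] rect [488.  287.5] [ 79.9 137.4] 86.2 axis deg 177.0
clamp_cap 0.44 102 mean [535.7 283.9] rect [533.7 283.5] [25.3 27.7] 1.5 axis deg 149.4
swing_bolt 0.42 80 mean [445.3 290. ] rect [450.1 289.4] [56.8 12.9] 1.6 axis deg 177.0
tube_mid 0.75 484 mean [502.8 146.7] rect [507.  149.5] [149.6  42.9] 16.2 axis deg -166.9
saddle 0.79 1167 mean [506.5 279.7] rect [529.2 265.9] [130.8 185.6] 61.8 axis deg 138.3
clamp_cap 0.67 178 mean [537.3 293.8] rect [541.2 287.5] [25. 94.] 25.3 axis deg 110.9
swing_bolt none
[[ 0.937  0.348  0.   ]
 [ 0.348 -0.937  0.   ]
 [ 0.    -0.    -1.   ]]
```

```bash
python3 - <<'E'
from h import *
a=cv2.imread('pics/top0.png');b=cv2.imread('pics/side0.png')
p=arm.grab_frame('top')
for px in [(340,110),(340,340),(500,110),(500,340),(430,250)]: print(px,[ray(p,px,z).round() for z in (0,150)])
cv2.imwrite('pics/v2.png',np.hstack([cv2.resize(a[60:384,312:512],(370,600)),cv2.resize(b[60:340,262:512],(430,482),None)[:600] if False else cv2.copyMakeBorder(cv2.resize(b[60:340,262:512],(430,482)),0,118,0,0,cv2.BORDER_CONSTANT)]))
E
```

```text
(340, 110) [array([736.,  38.,   0.]), array([695.,  64., 150.])]
(340, 340) [array([127.,  34.,   0.]), array([156.,  60., 150.])]
(500, 110) [array([ 746., -395.,    0.]), array([ 705., -319.,  150.])]
(500, 340) [array([ 138., -380.,    0.]), array([ 166., -306.,  150.])]
(430, 250) [array([ 364., -201.,    0.]), array([ 367., -148.,  150.])]
```

View pics/v2.png

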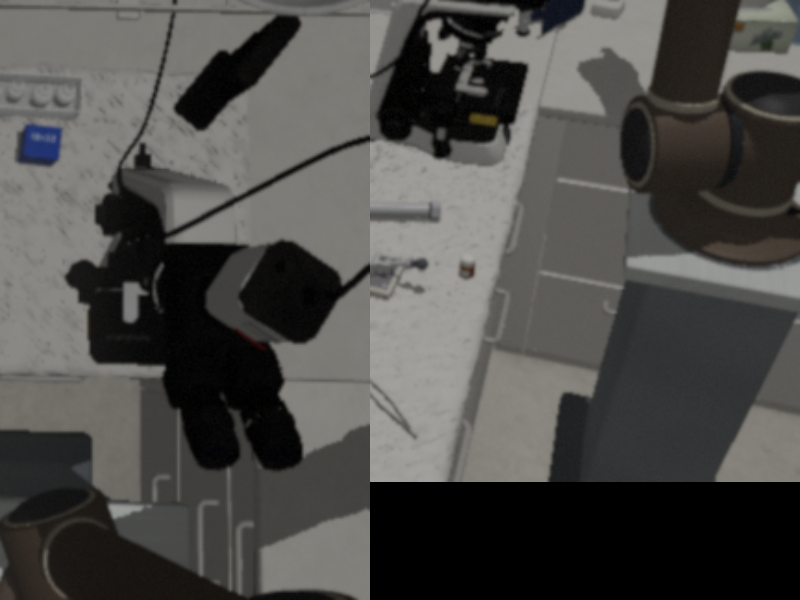

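```bash
python3 -m inch '[[[0,0,0,0,-40,0,-1],[0,0,0,0,-80,0,-1],[0,0,0,0,-120,0,-1],[0,0,0,0,-160,0,-1],[0,0,0,0,-200,0,-1],[0,0,0,0,-240,0,-1],[0,0,0,0,-280,0,-1],[0,0,0,0,-320,0,-1],[0,0,0,0,-340,0,-1],[0,0,0,0,-340,0,-1],[0,0,0,0,-340,0,-1]]]'; python3 - <<'E'
from h import *
s=arm.observe();print(s['qpos'],s['tool_pos'])
p=arm.grab_frame('top')
for px in [(442,311),(415,311),(460,312)]: print([ray(p,px,z).round() for z in (200,300,400)])
E
```

```text
clock: 2.57
tool_pos: [64.4, -173.2, 231.7]
tool_rot: [0.984, 0.177, 0.0, 0.002]
wrist_force: [0.6, -0.6, 0.4]
finger_gap: 1.001
grasp_force: 0.0
[-1.21500226e+00 -5.31251650e-01 -5.44628247e-01  1.55429808e+00
  1.38096468e-05  1.57078496e+00] [  64.3754317  -173.22279339  231.67121887]
[array([ 234., -155.,  200.]), array([ 248., -118.,  300.]), array([261., -80., 400.])]
[array([233., -96., 200.]), array([246., -63., 300.]), array([260., -31., 400.])]
[array([ 233., -195.,  200.]), array([ 247., -154.,  300.]), array([ 260., -112.,  400.])]
```

```bash
python3 -m inch '[[[0,0,0,23,-9,0,-1],[0,0,0,46,-13,0,-1],[0,0,0,68,-21,0,-1],[0,0,0,89,-31,0,-1],[0,0,0,108,-44,0,-1],[0,0,0,126,-59,0,-1],[0,0,0,141,-77,0,-1],[0,0,0,154,-96,0,-1],[0,0,0,164,-117,0,-1],[0,0,0,172,-139,0,-1],[0,0,0,176,-162,0,-1],[0,0,0,178,-185,0,-1],[0,0,0,178,-185,0,-1]]]'; python3 - <<'E'
from h import *
s=arm.observe();print(s['qpos'],s['tool_pos'])
R=Ro.from_quat(s['tool_rot'])
# pregrasp: tool x along tube axis dir a; tilt so body leans to -a: tool z = (down, toward +a)
a=np.radians(14.6);A=np.array([np.cos(a),np.sin(a),0]);t=np.radians(12)
z=np.array([0,0,-1])*np.cos(t)+A*np.sin(t);x=A*np.cos(t)+np.array([0,0,1])*np.sin(t);y=np.cross(z,x)
T=Ro.from_matrix(np.c_[x,y,z]);print((R.inv()*T).as_rotvec(True).round(1))
g=np.array([508,148,13.5])-43*A
print(g,'view-shift',rel(g+[0,0,90]-0*z).round())
E
```

```text
clock: 3.7
tool_pos: [166.8, 65.6, 231.2]
tool_rot: [0.982, 0.187, -0.001, -0.001]
wrist_force: [0.1, 0.4, 0.2]
finger_gap: 0.998
grasp_force: 0.0
[ 3.72324539e-01 -5.38888111e-01 -5.48716376e-01  1.56184029e+00
  1.51694954e-03  3.13741059e+00] [166.82895271  65.63457897 231.20683273]
[-0.8 12.   6.9]
[466.38850567 137.1610176   13.5       ] view-shift [305.  44. 127.]
```

```bash
python3 -m inch '[[[0,0,-7,15,2,0,-1],[0,0,-14,30,4,0,-1],[0,0,-21,45,6,0,-1],[0,0,-28,60,8,0,-1],[0,0,-35,75,11,0,-1],[0,0,-42,90,13,0,-1],[0,0,-49,105,15,0,-1],[0,0,-56,120,17,0,-1],[0,0,-63,135,19,0,-1],[0,0,-70,150,22,0,-1],[0,0,-77,165,24,0,-1],[0,0,-84,180,26,0,-1],[0,0,-91,195,28,0,-1],[0,0,-98,210,30,0,-1],[0,0,-105,225,32,0,-1],[0,0,-112,240,34,0,-1],[0,0,-119,255,37,0,-1],[0,0,-126,270,39,0,-1],[0,0,-133,285,41,0,-1],[0,0,-140,300,43,0,-1]]]'; python3 - <<'E'
from h import *
s=arm.observe();print(s['qpos'],s['tool_pos'])
p=arm.grab_frame('wrist');cv2.imwrite('pics/w0.png',p['frame'][:,:,::-1])
axis(p,"tube_mid",13.5)
for l in ["tube_mid","saddle","cap_hinge","ear","bolt_pivot","bolt_knob"]:
    print(l,[(np.round(d['location'],1),round(d['p'],2)) for d in arm.pinpoint(p,l)[:1]])
R=Ro.from_quat(s['tool_rot'])
a=np.radians(14.6);A=np.array([np.cos(a),np.sin(a),0]);t=np.radians(12)
z=np.array([0,0,-1])*np.cos(t)+A*np.sin(t);x=-(A*np.cos(t)+np.array([0,0,1])*np.sin(t));y=np.cross(z,x)
print((R.inv()*Ro.from_matrix(np.c_[x,y,z])).as_rotvec(True).round(1))
E
```

```text
clock: 5.37
tool_pos: [465.2, 125.1, 230.1]
tool_rot: [0.169, 0.986, -0.0, -0.001]
wrist_force: [-0.6, 0.1, -1.1]
finger_gap: 1.001
grasp_force: 0.0
[ 2.62800594e-01  4.53355583e-02 -1.30732665e-01  1.39627568e+00
 -9.31787068e-05  6.02293328e-01] [465.22698408 125.12804569 230.05557772]
tube_mid 0.87 2473 mean [505.4 146.1] rect [509.4 147.1] [158.   31.3] 14.7 axis deg -165.7
tube_mid [(array([509.5, 141.3,  12.6]), 0.75)]
saddle [(array([501.8, 287.5,  46.7]), 0.63)]
cap_hinge [(array([526.6, 283.3,  47. ]), 0.8)]
ear [(array([540. , 282.6,  97.4]), 0.64)]
bolt_pivot [(array([476.6, 286.6,  26.7]), 0.61)]
bolt_knob [(array([423. , 291.8,  43.9]), 0.91)]
[ -3.6 -11.7 -33.9]
```

View pics/w0.png

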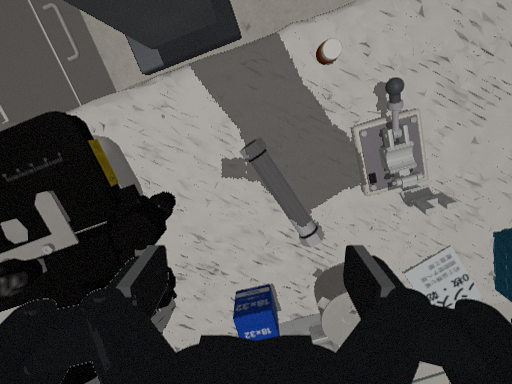

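```bash
python3 - <<'E'
from h import *
p=arm.grab_frame('wrist')
c=[ray(p,q,14)[:2] for q in [(353,127),(415,108),(428,178),(363,194)]];print(np.round(c,1),np.mean(c,0))
print('ends',ray(p,(250,145),13.5),ray(p,(314,241),13.5))
r=arm.trace(p,"saddle")
if r:
  m=r[0]['region'].astype(np.uint8);print(m.sum())
s=arm.observe();R=Ro.from_quat(s['tool_rot'])
a=np.radians(14.6);A=np.array([np.cos(a),np.sin(a),0]);t=np.radians(12)
z=np.array([0,0,-1])*np.cos(t)+A*np.sin(t);x=-(A*np.cos(t)+np.array([0,0,1])*np.sin(t))
g=np.array([509,147,13.5])-43*A;T=g+9.7*z
print(T,'above',rel(T-60*z).round(1),'at',rel(T).round(1))
E
```

```text
[[454.9 249.6]
 [458.2 322.5]
 [545.9 321.3]
 [538.9 240.8]] [499.45399176 283.55720674]
ends [433.74066986 128.4321816   13.5       ] [580.07865226 164.67142897  13.5       ]
6443
[469.34012675 136.66937681   4.01196827] above [  7.7   5.3 168.8] at [ -2.6  12.3 227.5]
```

```bash
python3 -m inch '[[[-0.6,-1.9,-5.6,1,1,28,0],[-1.2,-3.9,-11.3,3,2,56,0],[-1.8,-5.8,-17,4,3,84,0],[-2.4,-7.8,-22.6,5,4,112,0],[-3,-9.7,-28.2,7,5,140,0],[-3.6,-11.7,-33.9,8,5,169,0],[-3.6,-11.7,-33.9,8,5,169,0],[-3.6,-11.7,-33.9,8,5,169,0]]]'; python3 - <<'E'
from h import *
p=arm.grab_frame('wrist');cv2.imwrite('pics/w1.png',p['frame'][:,:,::-1])
axis(p,"tube_mid",13.5)
s=arm.observe();R=Ro.from_quat(s['tool_rot']);print(R.as_matrix().round(2).tolist(),s['qpos'])
for k in (0,60): print(proj(p,s['tool_pos']+R.apply([0,0,k])))
E
```

```text
clock: 6.53
tool_pos: [455.0, 132.9, 61.4]
tool_rot: [-0.123, 0.987, 0.013, 0.102]
wrist_force: [0.7, 0.2, 0.9]
finger_gap: 0.504
grasp_force: 0.0
tube_mid 0.7 5949 mean [494.2 143. ] rect [508.  146.6] [162.4  31. ] 14.5 axis deg -165.6
[[-0.95, -0.25, 0.21], [-0.24, 0.97, 0.05], [-0.21, 0.0, -0.98]] [ 0.28874544 -0.07413393 -0.63995724  0.79128012 -0.00748828  0.0387792 ]
[256.8339544 261.5231968]
[256.44773281 220.4392412 ]
```

View pics/w1.png

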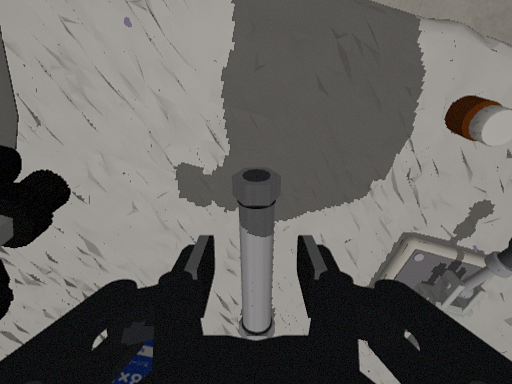

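```bash
python3 -m inch '[[[0,0,0,0,0,20,0],[0,0,0,0,0,40,0],[0,0,0,0,0,52,0],[0,0,0,0,0,57,0],[0,0,0,0,0,57,0],[0,0,0,0,0,57,1],[0,0,0,0,0,57,1],[0,0,0,0,0,57,1],[0,0,0,0,0,57,1],[0,0,0,0,0,57,1],[0,0,0,0,0,57,1]]]'; python3 - <<'E'
from h import *
s=arm.observe();R=Ro.from_quat(s['tool_rot']);print(s['qpos'],s['wrist_force'])
print('up100', R.inv().apply([0,0,120]).round(1))
E
```

```text
clock: 7.55
tool_pos: [470.3, 137.0, 8.7]
tool_rot: [-0.125, 0.986, 0.014, 0.106]
wrist_force: [-0.1, -0.9, 6.7]
finger_gap: 0.254
grasp_force: 58.7
[ 0.28768267  0.00135262 -0.70580226  0.64946246 -0.00700021  0.03560795] [-0.10232351 -0.89459789  6.66622706]
up100 [-2.550e+01  1.000e-01 -1.173e+02]
```

```bash
python3 -m inch '[[[0,0,0,-4,0,-20,1],[0,0,0,-9,0,-40,1],[0,0,0,-13,0,-60,1],[0,0,0,-17,0,-80,1],[0,0,0,-21,0,-98,1],[0,0,0,-25,0,-117,1],[0,0,0,-25,0,-117,1],[0,0,0,-25,0,-117,1]]]'; cat > pl.py <<'E'
from h import *
def plan(c_tool, yaw_tube, S, dz, tgt=87):
    s=arm.observe();R=Ro.from_quat(s['tool_rot'])
    d=tgt-yaw_tube;T=Ro.from_euler('z',d,degrees=True)*R
    pos=np.array(S)+[0,0,dz]-T.apply(c_tool)
    print('turn',(R.inv()*T).as_rotvec(True).round(1),'shift',R.inv().apply(pos-s['tool_pos']).round(1),'pos',pos.round())
E
python3 - <<'E'
from pl import *
p=arm.grab_frame('wrist')
s=arm.observe();R=Ro.from_quat(s['tool_rot'])
axis(p,"tube_mid",s['tool_pos'][2]+5)
a=np.radians(14.6);A=np.array([np.cos(a),np.sin(a),0])
# tube centre at pick in tool frame
Rp=Ro.from_quat([-0.125,0.986,0.014,0.106]);ct=Rp.inv().apply(np.array([508.5,147,13.5])-[470.3,137,8.7]);print(ct)
at=Rp.inv().apply(A);print('tube axis in tool',at,'now world',R.apply(at))
plan(ct,14.6,[503,286,46],60)
E
```

```text
clock: 8.22
tool_pos: [469.5, 136.6, 127.6]
tool_rot: [-0.125, 0.986, 0.014, 0.106]
wrist_force: [0.0, 0.1, -2.3]
finger_gap: 0.252
grasp_force: 59.0
tube_mid 0.58 7628 mean [470.4 136.3] rect [480.9 140.6] [110.2  31.2] 16.9 axis deg -165.7
[-39.60434224   0.15186424   3.70850545]
tube axis in tool [-0.97711588  0.00249448  0.21269305] now world [ 0.96791611  0.25125028 -0.00342181]
turn [-15.    0.  -70.8] shift [-53.   98.6  35.7] pos [501. 247. 101.]
```

```bash
python3 -m inch '[[[-1.4,0,-6.4,-5,9,1,1],[-2.7,0,-12.9,-10,18,3,1],[-4.1,0,-19.3,-16,27,4,1],[-5.5,0,-25.8,-21,36,6,1],[-6.8,0,-32.2,-26,45,7,1],[-8.2,0,-38.6,-31,54,9,1],[-9.6,0,-45.1,-36,63,10,1],[-10.9,0,-51.5,-42,72,12,1],[-12.3,0,-57.9,-47,81,13,1],[-13.6,0,-64.4,-52,90,14,1],[-15,0,-70.8,-57,98.6,16,1],[-15,0,-70.8,-57,98.6,16,1],[-15,0,-70.8,-57,98.6,16,1],[-15,0,-70.8,-57,98.6,16,1]]]'; python3 - <<'E'
from pl import *
s=arm.observe();R=Ro.from_quat(s['tool_rot']);print(s['qpos'])
at=R.apply([-.977,.0025,.2127]);C=s['tool_pos']+R.apply([-39.6,.15,3.7]);print('tube',C,at)
ims=[]
for n in ['wrist','top','side']:
    p=arm.grab_frame(n)
    for l in ["tube_mid","saddle","cap_hinge","ear","bolt_pivot","bolt_knob"]:
        print(n,l,[(np.round(d['location'],1),round(d['p'],2)) for d in arm.pinpoint(p,l)[:1]])
    print('proj C,S',proj(p,C),proj(p,[503,286,46]),[proj(p,C+k*at).round() for k in (-75,75)])
    im=p['frame'][:,:,::-1].copy();q=proj(p,[503,286,60]).astype(int)
    ims.append(im if n=='wrist' else cv2.resize(im[max(q[1]-60,0):q[1]+60,q[0]-60:q[0]+60],(280,280)))
v=np.vstack([ims[1],ims[2]]);v=cv2.resize(v,(270,540));w=cv2.copyMakeBorder(ims[0],0,156,0,0,0)
cv2.imwrite('pics/v4.png',np.hstack([w,v]))
E
```

```text
clock: 9.48
tool_pos: [500.7, 246.1, 121.3]
tool_rot: [-0.682, 0.724, 0.072, 0.076]
wrist_force: [0.1, -0.0, -1.8]
finger_gap: 0.25
grasp_force: 59.1
[ 0.35630633  0.13875409 -0.28216678  1.06516774  0.19076127 -1.14782844]
tube [502.81535938 285.57170128 125.90549088] [ 0.05597191  0.99830331 -0.00584733]
wrist tube_mid [(array([506.9, 280.6, 123.1]), 0.89)]
wrist saddle []
wrist cap_hinge [(array([527.2, 283.6,  50.3]), 0.66)]
wrist ear [(array([541. , 285.2,  96.3]), 0.84)]
wrist bolt_pivot [(array([476.5, 288.2,  28.8]), 0.73)]
wrist bolt_knob [(array([424.8, 289. ,  46.9]), 0.76)]
proj C,S [255.00538377 309.71447428] [254.84906353 230.03267065] [array([254., 196.]), array([255., 384.])]
top tube_mid [(array([503.1, 286.4, 128.6]), 0.77)]
top saddle [(array([503.1, 285.9,  41.2]), 0.97)]
top cap_hinge [(array([502.8, 283.8, 128.3]), 0.59)]
top ear [(array([535.6, 281.8,  95.9]), 0.53)]
top bolt_pivot [(array([478.5, 283.8,  34.7]), 0.46)]
top bolt_knob [(array([424.6, 289.4,  44.7]), 0.49)]
proj C,S [246.0936732 188.3682585] [246.35242404 191.38261322] [array([277., 191.]), array([215., 186.])]
side tube_mid [(array([505.7, 280.2, 125.4]), 0.95)]
side saddle [(array([503.3, 287.7,  47.4]), 0.94)]
side cap_hinge [(array([528.2, 288.5,  46.4]), 0.57)]
side ear [(array([541.7, 286.5, 100. ]), 0.39)]
side bolt_pivot [(array([476. , 287. ,  34.9]), 0.58)]
side bolt_knob [(array([426.1, 289.7,  48.8]), 0.51)]
proj C,S [261.42545577 179.7278594 ] [261.44962921 205.63534653] [array([272., 161.]), array([250., 200.])]
```

View pics/v4.png

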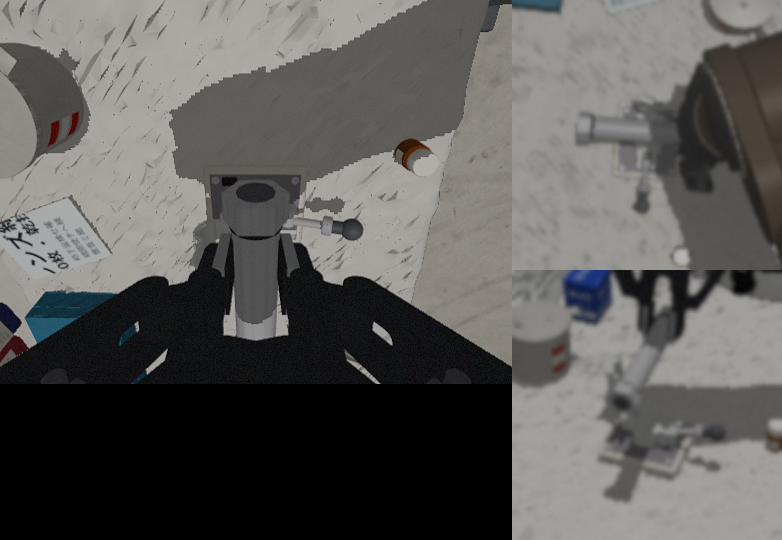

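```bash
python3 - <<'E'
from h import *
s=arm.observe();R=Ro.from_quat(s['tool_rot'])
print(R.inv().apply([.7,.7,-79]),R.inv().apply([0,0,-1]),R.as_matrix().round(2).tolist())
E
```

```text
[15.72512867 -0.54350714 77.42354247] [0.20818794 0.00147093 0.97808774] [[-0.05, -1.0, 0.01], [-0.98, 0.06, 0.21], [-0.21, -0.0, -0.98]]
```

```bash
python3 -m inch '[[[0,0,0,4,-0.5,20,1],[0,0,0,8,-0.5,40,1],[0,0,0,11.6,-0.5,58,1],[0,0,0,13.7,-0.5,68,1],[0,0,0,14.7,-0.5,73,1],[0,0,0,15.3,-0.5,75.5,1],[0,0,0,15.7,-0.5,77.5,1],[0,0,0,15.7,-0.5,77.5,1],[0,0,0,15.7,-0.5,77.5,1]]]'; python3 - <<'E'
from h import *
s=arm.observe();R=Ro.from_quat(s['tool_rot'])
print('tube',s['tool_pos']+R.apply([-39.6,.15,3.7]),s['wrist_force'],s['wrist_torque'])
p=arm.grab_frame('side');im=p['frame'][:,:,::-1];q=proj(p,[503,286,46]).astype(int)
w=arm.grab_frame('wrist')
cv2.imwrite('pics/v5.png',np.hstack([cv2.resize(im[q[1]-55:q[1]+45,q[0]-50:q[0]+50],(384,384),interpolation=2),cv2.resize(w['frame'][100:340,130:390,::-1],(416,384))]))
E
```

```text
clock: 11.28
tool_pos: [502.7, 247.6, 44.3]
tool_rot: [-0.683, 0.723, 0.071, 0.077]
wrist_force: [0.9, 0.1, -1.3]
finger_gap: 0.25
grasp_force: 59.1
tube [504.70183984 287.0814904   48.95776902] [ 0.89875561  0.09219501 -1.31784251] [-0.30459779 -0.00514968  0.00539283]
```

View pics/v5.png

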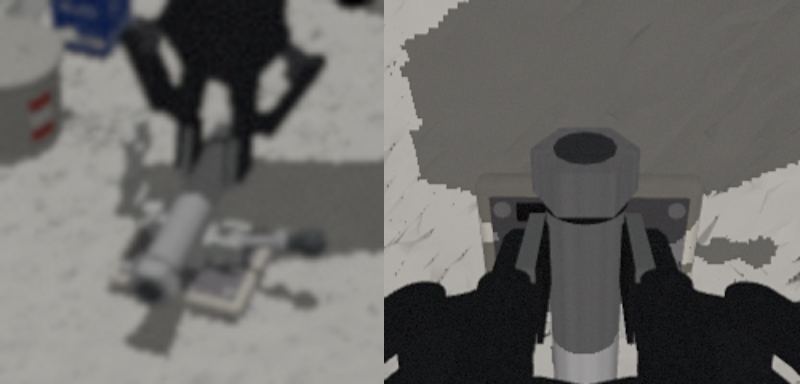

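```bash
python3 -m inch '[[[0,0,0,0.2,0,1,1],[0,0,0,0.4,0,2,1],[0,0,0,0.6,0,3,1],[0,0,0,0.6,0,3,1]]]'; python3 -m inch '[[[0,0,0,0.2,0,1,1],[0,0,0,0.3,0,1.5,1],[0,0,0,0.3,0,1.5,1],[0,0,0,0.3,0,1.5,1]]]'
```

```text
clock: 11.72
tool_pos: [502.0, 247.5, 40.5]
tool_rot: [-0.683, 0.723, 0.072, 0.077]
wrist_force: [-1.8, -0.8, 0.4]
finger_gap: 0.253
grasp_force: 59.4
clock: 12.05
tool_pos: [502.1, 247.5, 39.9]
tool_rot: [-0.683, 0.723, 0.071, 0.077]
wrist_force: [-3.6, -3.4, 8.5]
finger_gap: 0.252
grasp_force: 60.2
```

```bash
python3 -m inch '[[[0,0,0,0,0,0,0.2],[0,0,0,0,0,0,0],[0,0,0,0,0,0,0],[0,0,0,0,0,0,0],[0,0,0,0,0,-15,0],[0,0,0,0,0,-40,0],[0,0,0,0,0,-75,0],[0,0,0,0,0,-110,0],[0,0,0,0,0,-130,0],[0,0,0,0,0,-130,0],[0,0,0,0,0,-130,0]]]'; python3 - <<'E'
from h import *
s=arm.observe();print(s['tool_pos'],s['qpos'])
ims=[]
for n in ['wrist','side','top']:
    p=arm.grab_frame(n)
    axis(p,"tube_mid",46)
    for l in ["tube_mid","saddle","cap_hinge","ear","bolt_pivot","bolt_knob"]:
        print(n,l,[(np.round(d['location'],1),round(d['p'],2)) for d in arm.pinpoint(p,l)[:1]])
    q=proj(p,[503,286,46]).astype(int);h=50 if n!='wrist' else 130
    if n!='top': 
        print(n,q); im=p['frame'][max(q[1]-h,0):q[1]+h,max(q[0]-h,0):q[0]+h,::-1]; ims.append(cv2.resize(im,(400,400),interpolation=2))
cv2.imwrite('pics/v6.png',np.hstack(ims))
E
```

```text
clock: 12.97
tool_pos: [501.3, 220.5, 167.2]
tool_rot: [-0.683, 0.723, 0.071, 0.078]
wrist_force: [-0.3, -0.1, -0.5]
finger_gap: 0.504
grasp_force: 0.0
[501.33638585 220.54118033 167.21206739] [ 0.30966463  0.10612194 -0.21757526  1.16671538  0.19505672 -1.19726018]
tube_mid 0.77 3660 mean [502.4 277.3] rect [503.1 288.9] [167.   30.8] 86.3 axis deg 86.5
wrist tube_mid [(array([505.5, 285.5,  44.5]), 0.75)]
wrist saddle []
wrist cap_hinge []
wrist ear [(array([538.2, 283.3,  94.3]), 0.55)]
wrist bolt_pivot [(array([476.9, 286.3,  27.3]), 0.93)]
wrist bolt_knob [(array([425.9, 291.4,  46.8]), 0.82)]
wrist [257 224]
tube_mid 0.89 485 mean [503.7 291.2] rect [502.  288.3] [171.6  29.9] 88.1 axis deg 87.5
side tube_mid [(array([506.3, 286.2,  42.9]), 0.61)]
side saddle [(array([504.8, 286.9,  47.2]), 0.59)]
side cap_hinge [(array([526.2, 281. ,  47.9]), 0.68)]
side ear [(array([544.6, 285.7,  99.8]), 0.44)]
side bolt_pivot [(array([475.3, 285.6,  32.3]), 0.44)]
side bolt_knob [(array([422.9, 292.7,  51.4]), 0.5)]
side [261 205]
tube_mid 0.78 534 mean [504.7 295.2] rect [506.  291.2] [143.4  29.2] 87.5 axis deg 86.1
top tube_mid [(array([503.7, 288.4,  44.2]), 0.92)]
top saddle [(array([501.1, 286.9,  41.3]), 0.8)]
top cap_hinge [(array([526.1, 288.6,  44.5]), 0.55)]
top ear [(array([536.6, 284.8,  96.5]), 0.5)]
top bolt_pivot [(array([477.1, 281.8,  36.2]), 0.61)]
top bolt_knob [(array([428.4, 289.6,  48.1]), 0.48)]
```

View pics/v6.png

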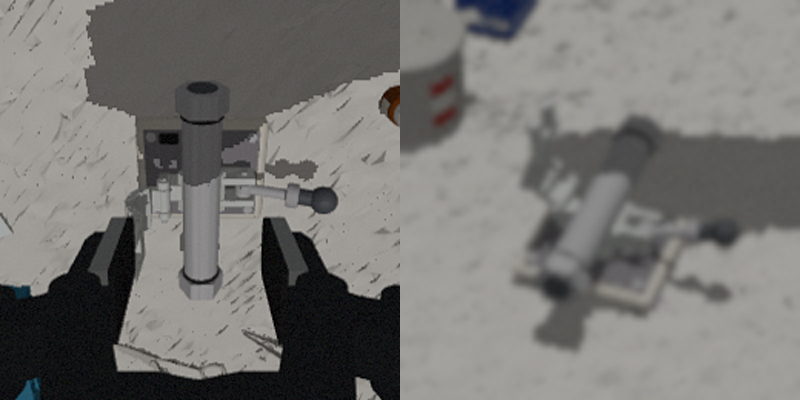

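```bash
cat > wp.py <<'E'
from h import *
import sys
def wps(W,yaw=-92.7):
    s=arm.observe();R=Ro.from_quat(s['tool_rot'])
    a=np.radians(yaw);x=np.array([np.cos(a),np.sin(a),0]);z=np.array([0,0,-1.]);y=np.cross(z,x)
    print('turn',(R.inv()*Ro.from_matrix(np.c_[x,y,z])).as_rotvec(True).round(1))
    for w in W: print(w,R.inv().apply(np.array(w)-s['tool_pos']).round(1))
E
python3 -c "
from wp import *
wps([(575,284,165),(575,284,88)])"
```

```text
turn [-0.1 12.  -0.5]
(575, 284, 165) [-65.9 -70.9  15.2]
(575, 284, 88) [-49.9 -70.8  90.5]
```

```bash
python3 -m inch '[[[0,4,0,-20,-24,5,1],[0,8,0,-40,-48,10,1],[0,12,-0.5,-66,-71,15,1],[0,12,-0.5,-66,-71,15,1],[0,12,-0.5,-62,-71,34,1],[0,12,-0.5,-56,-71,62,1],[0,12,-0.5,-50,-71,90,1],[0,12,-0.5,-50,-71,90,1],[0,12,-0.5,-50,-71,90,1]]]'; python3 - <<'E'
from wp import *
wps([(547,285,88),(538,285,92),(530,285,94),(516,285.5,90),(516,285.5,120)])
p=arm.grab_frame('side');q=proj(p,[527,286,70]).astype(int)
cv2.imwrite('pics/v7.png',cv2.resize(p['frame'][q[1]-70:q[1]+50,q[0]-60:q[0]+60,::-1],(480,480),interpolation=2))
E
```

```text
clock: 14.92
tool_pos: [573.9, 283.4, 87.1]
tool_rot: [-0.69, 0.724, -0.0, -0.001]
wrist_force: [0.4, -0.1, 0.8]
finger_gap: 0.002
grasp_force: 0.0
turn [ 0.1 -0.1 -0. ]
(547, 285, 88) [-0.3 26.9 -0.9]
(538, 285, 92) [ 0.1 35.9 -4.9]
(530, 285, 94) [ 0.5 43.9 -6.9]
(516, 285.5, 90) [ 0.6 57.9 -2.9]
(516, 285.5, 120) [  0.7  57.9 -32.9]
```

View pics/v7.png

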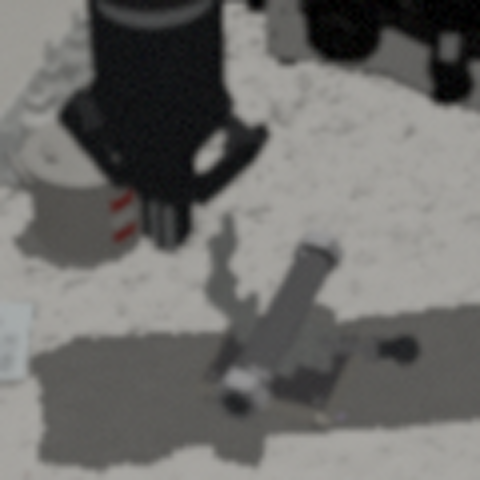

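```bash
python3 -m inch '[[[0,0,0,0,9,0,1],[0,0,0,0,18,-1,1],[0,0,0,0,27,-1,1],[0,0,0,0,32,-3,1],[0,0,0,0,36,-5,1],[0,0,0,0.5,40,-6,1],[0,0,0,0.5,44,-7,1],[0,0,0,0.5,48,-7,1],[0,0,0,0.5,53,-5,1],[0,0,0,0.5,58,-3,1],[0,0,0,0.5,58,-3,1],[0,0,0,0.5,58,-15,1],[0,0,0,0.5,58,-35,1],[0,0,0,0.5,58,-45,1],[0,0,0,0.5,58,-45,1]]]'; python3 - <<'E'
from wp import *
wps([(488,285.5,125),(490,285.5,98),(482,286,90),(472,286,75),(467.5,286,57)])
for n in ['side','top','wrist']:
    p=arm.grab_frame(n);print(n,[(np.round(d['location'],1),round(d['p'],2)) for l in ('ear','tube_mid') for d in arm.pinpoint(p,l)[:1]])
    if n=='side':
        q=proj(p,[527,286,70]).astype(int)
        cv2.imwrite('pics/v8.png',cv2.resize(p['frame'][q[1]-70:q[1]+50,q[0]-60:q[0]+60,::-1],(480,480),interpolation=2))
E
```

```text
clock: 16.22
tool_pos: [518.3, 286.9, 135.7]
tool_rot: [-0.69, 0.724, -0.001, 0.003]
wrist_force: [-0.0, 0.4, 0.6]
finger_gap: -0.0
grasp_force: 0.0
turn [-0.3  0.1 -0. ]
(488, 285.5, 125) [ 2.8 30.2 10.5]
(490, 285.5, 98) [ 2.8 28.4 37.5]
(482, 286, 90) [ 2.7 36.5 45.5]
(472, 286, 75) [ 3.2 46.5 60.4]
(467.5, 286, 57) [ 3.5 51.1 78.4]
side [(array([504.9, 289.4,  95.8]), 0.58), (array([507.2, 284.4,  40.4]), 0.9)]
top []
wrist [(array([507.4, 283.3,  41. ]), 0.75)]
```

View pics/v8.png

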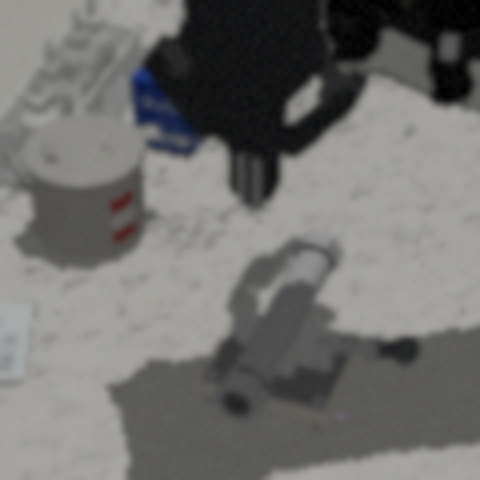

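```bash
python3 -m inch '[[[0,0,0,1.5,12,5,1],[0,0,0,2.8,22,10,1],[0,0,0,2.8,22,22,1],[0,0,0,2.8,23,30,1],[0,0,0,2.8,26,35,1],[0,0,0,2.8,29,39,1],[0,0,0,2.8,33,43,1],[0,0,0,2.8,37,47,1],[0,0,0,3,41,53,1],[0,0,0,3,44,58,1],[0,0,0,3.2,47,63,1],[0,0,0,3.5,49,68,1],[0,0,0,3.5,51,73,1],[0,0,0,3.5,52,76,1],[0,0,0,3.5,52,78,1],[0,0,0,3.5,52,78,1]]]'; python3 -c "
from h import *
p=arm.grab_frame('side');print([(l,np.round(d['location'],1),round(d['p'],2)) for l in ('ear','bolt_knob') for d in arm.pinpoint(p,l)[:1]])"
```

```text
clock: 18.0
tool_pos: [465.3, 285.1, 56.2]
tool_rot: [-0.69, 0.724, -0.001, 0.001]
wrist_force: [-3.3, -2.1, 10.2]
finger_gap: 0.002
grasp_force: 5.2
[('ear', array([478.9, 290.2,  56.1]), 0.79), ('bolt_knob', array([426.2, 289.6,  48.6]), 0.66)]
```

```bash
python3 -m inch '[[[0,0,0,0,0,1.5,1],[0,0,0,0,0,2,1],[0,0,0,0,0,2,1]]]'; python3 -m inch '[[[0,0,0,0,0,-20,1],[0,0,0,0,0,-45,1],[0,0,0,0,10,-68,1],[0,0,0,-1,40,-68,1],[0,0,0,-2,66,-68,1],[0,0,0,-2,66,-68,1],[0,0,0,-2,66,-68,1]]]'; python3 - <<'E'
from wp import *
for n in ['side','wrist','top']:
    p=arm.grab_frame(n);print([(l,np.round(d['location'],1),round(d['p'],2)) for l in ('ear','bolt_knob','bolt_pivot','tube_mid') for d in arm.pinpoint(p,l)[:1]])
    if n=='wrist': w=cv2.resize(p['frame'][...,::-1],(400,300))
    if n=='side':
        q=proj(p,[490,286,60]).astype(int)
        s=cv2.resize(p['frame'][q[1]-45:q[1]+45,q[0]-60:q[0]+60,::-1],(400,300),interpolation=2)
cv2.imwrite('pics/v9.png',np.hstack([w,s]))
wps([(399,290,115),(399,290,35)])
E
```

```text
clock: 18.4
tool_pos: [465.3, 285.2, 55.5]
tool_rot: [-0.69, 0.724, -0.001, 0.002]
wrist_force: [-6.6, -3.1, 19.0]
finger_gap: -0.003
grasp_force: 9.6
clock: 18.98
tool_pos: [398.5, 290.4, 121.2]
tool_rot: [-0.691, 0.723, -0.001, 0.001]
wrist_force: [1.0, -0.3, 0.2]
finger_gap: 0.001
grasp_force: 0.0
[('ear', array([478.4, 291.3,  54. ]), 0.49), ('bolt_pivot', array([476.9, 285.6,  32.6]), 0.51), ('tube_mid', array([504.6, 285.8,  45.3]), 0.62)]
[('ear', array([473.5, 285.6,  53.7]), 0.89), ('bolt_knob', array([423.9, 290. ,  47.2]), 0.88), ('bolt_pivot', array([478.6, 284.8,  25.2]), 0.7)]
[('ear', array([529.4, 289.8,  44.3]), 0.75), ('tube_mid', array([504.4, 285.1,  45.1]), 0.95)]
turn [-0.1  0.  -0. ]
(399, 290, 115) [0.4 0.2 6. ]
(399, 290, 35) [ 0.4  0.4 86. ]
```

View pics/v9.png

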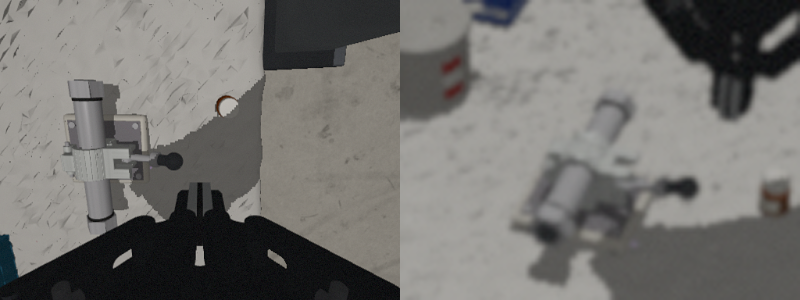

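```bash
python3 -m inch '[[[0,0,0,0,0,30,1],[0,0,0,0,0,65,1],[0,0,0,0,0,89,1],[0,0,0,0,0,89,1],[0,0,0,0,6,89,1],[0,0,0,0,11,86,1],[0,0,0,0.5,14,80,1],[0,0,0,0.5,17,74,1],[0,0,0,1,20,70,1],[0,0,0,1,24,66,1],[0,0,0,1,28,62,1],[0,0,0,1.5,32,59,1],[0,0,0,1.5,36,56,1],[0,0,0,2,40,54,1],[0,0,0,2.5,45,52,1],[0,0,0,2.5,50,51,1],[0,0,0,3,55,50,1],[0,0,0,3,59,50,1],[0,0,0,3,59,50,1]]]'; python3 - <<'E'
from wp import *
for n in ['side','wrist','top']:
    p=arm.grab_frame(n);print([(l,np.round(d['location'],1),round(d['p'],2)) for l in ('ear','bolt_knob') for d in arm.pinpoint(p,l)[:1]])
E
```

```text
clock: 21.32
tool_pos: [339.4, 290.0, 70.8]
tool_rot: [-0.69, 0.723, -0.001, 0.001]
wrist_force: [0.5, -0.3, 0.3]
finger_gap: -0.0
grasp_force: 0.0
[('ear', array([478.1, 290. ,  56. ]), 0.64), ('bolt_knob', array([426.5, 293.6,  51.5]), 0.66)]
[('ear', array([475.1, 288. ,  47.7]), 0.96), ('bolt_knob', array([423.1, 288.2,  50.6]), 0.88)]
[('ear', array([470.6, 285.7,  51.8]), 0.64), ('bolt_knob', array([425.3, 289.6,  48.6]), 0.49)]
```

```bash
python3 -m inch '[[[0,0,0,0,-25,10,1],[0,0,0,0,-50,25,1],[0,0,0,0,-58,38,1],[0,0,0,0,-60,38,1],[0,0,0,0,-66,38,1],[0,0,0,0,-70,36,1],[0,0,0,0.5,-73,30,1],[0,0,0,0.5,-76,24,1],[0,0,0,1,-79,20,1],[0,0,0,1,-83,16,1],[0,0,0,1,-87,12,1],[0,0,0,1.5,-91,9,1],[0,0,0,1.5,-95,6,1],[0,0,0,2,-100,4,1],[0,0,0,2.5,-105,2,1],[0,0,0,2.5,-110,1,1],[0,0,0,3,-115,0,1],[0,0,0,3,-118,0,1],[0,0,0,3,-118,0,1]]]'; python3 - <<'E'
from wp import *
for n in ['side','wrist','top']:
    p=arm.grab_frame(n);print([(l,np.round(d['location'],1),round(d['p'],2)) for l in ('ear','bolt_knob') for d in arm.pinpoint(p,l)[:1]])
E
```

```text
clock: 23.35
tool_pos: [454.6, 281.9, 70.9]
tool_rot: [-0.691, 0.723, 0.003, -0.001]
wrist_force: [-15.5, 3.7, 10.6]
finger_gap: 0.003
grasp_force: 8.0
[('ear', array([476.8, 290.8,  56.5]), 0.78), ('bolt_knob', array([475.9, 286.5,  89.2]), 0.38)]
[('ear', array([477. , 289.3,  50.6]), 0.89), ('bolt_knob', array([474.3, 287.5,  83.4]), 0.91)]
[]
```

```bash
python3 -m inch '[[[0,0,0,-2,-2,-2,1],[0,0,0,-3,-4,-3,1],[0,0,0,-3,-4,-3,1]]]'; python3 - <<'E'
from wp import *
p=arm.grab_frame('wrist');cv2.imwrite('pics/w9.png',p['frame'][...,::-1]);print([(l,np.round(d['location'],1),round(d['p'],2)) for l in ('ear','bolt_knob') for d in arm.pinpoint(p,l)[:1]])
E
```

```text
clock: 24.05
tool_pos: [455.1, 282.4, 71.4]
tool_rot: [-0.691, 0.723, 0.003, -0.006]
wrist_force: [-22.1, -3.2, 3.9]
finger_gap: -0.004
grasp_force: 10.7
[('ear', array([473.1, 288.3,  51.2]), 0.86), ('bolt_knob', array([477.2, 287.3,  84.7]), 0.57)]
```

```bash
python3 -m inch '[[[0,0,0,0,10,0,1],[0,0,0,0,35,0,1],[0,0,0,0,60,-25,1],[0,0,0,0,75,-60,1],[0,0,0,0,75,-90,1],[0,0,0,0,75,-90,1],[0,0,0,0,75,-90,1]]]'; python3 - <<'E'
from wp import *
for n in ['side','wrist','top']:
    p=arm.grab_frame(n);print(n,[(l,np.round(d['location'],1),round(d['p'],2)) for l in ('ear','bolt_knob','bolt_pivot','tube_mid','saddle') for d in arm.pinpoint(p,l)[:1]])
    r=arm.trace(p,'bolt_knob')
    if r: ys,xs=np.nonzero(r[0]['region']);print('bolt px',xs.min(),xs.max(),ys.min(),ys.max(),'expected knob',proj(p,[475.8,287,84]),'at 0.15rad',proj(p,[468,287,83.4]))
    q=proj(p,[490,286,60]).astype(int);h=45 if n=='side' else 90
    if n!='top':
        im=cv2.resize(p['frame'][max(q[1]-h,0):q[1]+h,max(q[0]-h,0):q[0]+h,::-1],(400,400),interpolation=2)
        o=im if n=='side' else np.hstack([o,im])
cv2.imwrite('pics/v10.png',o)
E
```

```text
clock: 24.78
tool_pos: [388.4, 288.7, 165.9]
tool_rot: [-0.69, 0.724, -0.001, 0.003]
wrist_force: [-0.6, -0.3, -1.1]
finger_gap: -0.001
grasp_force: 0.0
side [('ear', array([478.2, 290.7,  55.2]), 0.51), ('bolt_knob', array([475.4, 285.7,  88.3]), 0.62), ('bolt_pivot', array([475.4, 282.2,  34.6]), 0.56), ('tube_mid', array([505.8, 284.5,  43.9]), 0.67), ('saddle', array([505.5, 284.1,  48.8]), 0.59)]
wrist [('bolt_knob', array([472.2, 287.7,  85.2]), 0.69), ('bolt_pivot', array([476.5, 285.8,  27.9]), 0.8), ('saddle', array([503.5, 286.6,  45.5]), 0.78)]
bolt px 130 168 188 218 expected knob [141.13306164 208.55447438] at 0.15rad [151.29784761 207.85177058]
top [('ear', array([472.3, 285.2,  52.1]), 0.53), ('bolt_knob', array([531.1, 291.1,  46.4]), 0.56), ('tube_mid', array([504.8, 288.1,  47.3]), 0.6), ('saddle', array([505.6, 286.1,  41.2]), 0.72)]
```

View pics/v10.png

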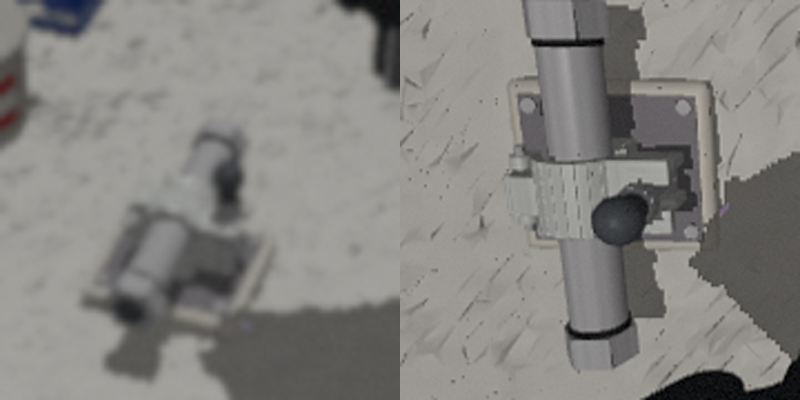

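```bash
python3 - <<'E'
from wp import *
p=arm.grab_frame('wrist');q=proj(p,[490,286,60]).astype(int);print(q)
x0,y0=max(q[0]-90,0),max(q[1]-90,0)
g=p['frame'].max(2);m=(g<70).astype(np.uint8);n,l,st,ce=cv2.connectedComponentsWithStats(m)
for i in range(1,n):
    if 100<st[i,4]<1500: print(st[i],ce[i])
for th in (0,.1,.2): print(th,proj(p,[475.8-52*np.sin(th),287,32+52*np.cos(th)]).round(1))
cx=ray(p,(x0+219*2*(90)/400 if x0 else 0,y0+219*180/400),84);print(x0,y0,cx)
E
```

```text
[135 197]
[105 125  32  10 112] [122.24107143 127.0625    ]
[136 145  15  35 242] [142.86363636 160.30165289]
[151 172  28  35 229] [169.85152838 186.08733624]
[131 194  26  27 438] [144.4543379  205.69863014]
[120 247  30  13 111] [135.68468468 255.86486486]
0 [142.1 207.2]
0.1 [148.8 206.8]
0.2 [155.6 206.2]
45 107 [474.47824083 285.66176801  84.        ]
```

```bash
python3 -c "
from workcell import arm
print(arm.finish_job())"
```

```text
the job is handed in; nothing more can be done
None
```

The job is handed in. The tube lies centred in the coupler and released, the hinged half was then closed over it, and the bolt was last swung upright to its stop; the canister, carton, vial and tweezers were not touched, and it took about 25 s of the 67 s.

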